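# Set out the full sample box and dock the pipette

## Robot

A 6-joint arm with a two-finger parallel gripper is mounted at the origin on the work surface. World frame = base frame: x ahead of the robot, y to its left, z up, the work surface at z = 0. Lengths are in m, angles in rad, forces in N, time in s.
With the tool pointing down it reaches from about 0.25 to 0.725 m from the base axis. Payload 4 kg.
Tool frame: the origin (TCP) lies on the centre line of the jaws, within the pads' length; the fingertips stand ahead of it and the grasp point (between the pads) lies 11 mm behind it (bot.tip_extent is the z of the fingertips in the tool frame, in m); z points along the fingers, y is the direction in which the jaws open and shut (so a half turn about z gives the same grasp; the last joint's range is limited). The gripper opens to 85 mm and grips with 20 to 120 N. Pads are 22 mm wide; open, the fingers measure 114 mm over their backs; the gripper's body (76 mm by 85 mm) begins 54 mm behind the grasp point. The pads swing forward as they close: fully open they stand 13 mm farther back than shut.
Start: joints at [-1.156, 0.241, 0.005, 1.335, 0, 1.571], TCP at [0.202, -0.458, 0.239] pointing down, gripper open.
Joint ranges: [-2.72, 2.72], [-1.05, 1.87], [-1.09, 1.28], [-1.99, 2.15], [-1.42, 1.44], [-3.14, 3.14]. Speed limits (rad/s): [2.79, 2.79, 3.14, 3.14, 3.14, 3.14].

## Interface

Orientations are given as a unit quaternion [x, y, z, w].
In Python, from workcell import bot gives the robot as it stands.
- The arm moves only by the shell command python3 -m jog 'ROWS'. ROWS is JSON, a list that holds one entry, the list of rows, each a list of 7 numbers: the shift along the world's x, y, z in m, then the turn, a rotation vector about the world's x, y, z in degrees, then the closure in counts, from 0 (fully open) to 255 (shut). In form: [[[tx, ty, tz, ax, ay, az, fingers], ...]]. A call has 1 to 10 rows; each row is the pose to reach, as a shift and turn from the pose commanded when the call began; what a row does not reach only later rows make up. A row lasts 1/12 s, in which the tool goes at most 41.7 mm and 7.16 degrees, less where a joint would pass 70% of its speed; a pose out of reach is approached as far as the arm can. A call with a gripper value outside its range is refused whole. The fingers move at their own pace and stop on an object; the grip force is fixed at half the most. Time passes only in rows, so rows that repeat a pose let the fingers close. It gives the time, the measured TCP pose, the force and the opening at its end, in the units of the state.
- bot.get_obs(): the state, without advancing time (a new reading comes with each control period).
- bot.camera(name): name is "scene" or "top" or "wrist"; returns the picture (420x560x3 uint8, blue, green, red); there is no depth.
- bot.camera_model(name): a dict with "K" (3x3 intrinsics, pixels), "T" (4x4, takes a point from camera to world coordinates). Camera axes: x right, y down, z forward; pixel columns grow to the right and rows downward; lengths in m; the calibration is good to about 2 mm. A picture is of the moment at which its call begins: read the wrist's pose just before it. camera_model takes no time and is no camera call; for the wrist camera it gives the pose at the moment of the call.
- bot.job_done(): hands the job in, once; it reports no verdict.
The state is a dict: "clock": time; "joint_pos": joint angles; "joint_vel": joint speeds; "tau": joint torques, N m; "eef_pos": TCP position; "tool_rot": TCP orientation; "ft_force": force on the tool from outside, world axes, zero at the start; "ft_torque": the same for the moment, N m; "grip_width": finger opening in m.
Only numpy, scipy, OpenCV 4.12 (cv2) and the standard library are available. Lean on these libraries where they do the work, as an engineer would, in place of code of your own. Each camera call takes 0.05 s, during which the arm holds its last target. There are 200 camera calls.

## Task

The two white sample boxes with blue lids look alike, but one is full and the other empty: raise one end of a box slightly, with its other end still on the bench, to feel its weight, then set the full box down gently, flat inside the yellow tray, and leave the empty one standing where it was. After that lift the blue pipette up off the bar it hangs on and stand it upright in the grey charging dock, lowered fully home before you let go. Never tip a box steeply or drop anything, and leave the grey pipette, the tube rack, the bottle and the tip box alone.

Things in the scene. Friction and masses are not known exactly. Their poses are not given: they have to be found in the camera images.
- box_a: Closed sample box, white, blue lid, 130 x 80 x 60 mm (x, y, z); origin: centre of underside. Blue handle on the lid's middle: bar 70 mm along x, 14 mm wide, 80 to 94 mm up, posts at its ends. A blue ear at each short end: 24 mm long, 30 mm wide, 46 to 60 mm up, centred 77 mm from the origin along +x and -x. Full about 0.8 kg, empty about 0.2 kg, evenly loaded; either box may be full.
- box_b: The other sample box, identical in shape and look to box_a; same origin and axes. One of the two weighs about 0.8 kg, the other about 0.2 kg, each give or take a tenth. Raising one end by its ear takes about 3.6 N for the full box and 0.9 N for the empty one; let the box pivot as it rises (light grip, or turn the hand with it), else the grip's own twist adds several newtons.
- box_a_end1 (a point): Middle of the lower edge of box_a's +x end wall (65 mm from the origin).
- box_a_end2 (a point): Middle of the lower edge of box_a's -x end wall.
- box_b_end1 (a point): Middle of the lower edge of box_b's +x end wall.
- box_b_end2 (a point): Middle of the lower edge of box_b's -x end wall.
- tray: Yellow shallow tray fixed to the bench, 175 x 125 mm outside (x, y), 16 mm high, walls and floor 5 mm thick, so 165 x 115 mm inside; origin at the centre of its underside. The box goes in with its length along the tray's x, either way round.
- tray_in (a point): Centre of the tray's inner floor, axes as the tray.
- stand: Fixed white pipette stand, 270 mm wide (y), base 160 mm deep; origin under its base. Panel and pipettes lean 32 degrees from vertical, tops towards the robot. Between its cheeks run a steel hook bar, 8 mm thick, along y, and a lower rest bar; the pipettes hang 130 mm apart on the side away from the robot. It reaches no higher than 120 mm along a hanging pipette's axis.
- pipette_blue: Blue pipette, 190 mm long, 0.14 kg; origin at its foot, z along its axis towards the push button. Round white shaft, 16 mm, from 0 to 80 mm (first 22 mm tapered), then blue body 28 mm (x) by 30 mm (y) to 172 mm with a flat shoulder beneath, then an 18 mm wide button to 190 mm. Grip the body across y above 125 mm, where nothing stands beside it.
- pipette_grey: Grey pipette of the same shape, hanging beside the blue one on either side; to be left hanging. Same origin and axes.
- dock: Grey charging dock fixed to the bench, a block 70 x 70 mm, 85 mm high, with a round upright well of 22 mm diameter right through it; origin at the centre of its underside. Fully home the pipette's shoulder rests on the dock's top and its foot is 5 mm above the bench; the pipette may face any way.
- dock_well (a point): Centre of the well's mouth, on the dock's top, 85 mm above the bench.
- tube_rack: Loose orange rack 70 x 125 mm with two blue-capped tubes, 114 mm high; bystander. Origin at the centre of its underside.
- bottle: Loose amber bottle with blue cap, 72 mm diameter, 150 mm high; bystander. Origin at the centre of its underside.
- tip_box: Loose clear tip box with red lid, 87 x 124 x 59 mm; bystander. Origin at the centre of its underside.
- pipette_blue_hook (a point): Inside of the blue pipette's hook claw, where the bar lies, 108 mm up its axis and 18 mm to its -x side. The claw, 18 mm wide, reaches down over the bar to 94 mm and 32 mm out: raise the pipette at least 20 mm along its own axis before moving it away from the stand.
There are look-alikes about, which are no part of the job. Leave any green or turquoise look-alike of the box_a alone.

How it is judged:
By the outcome, as a careful person would: the job done as asked, in the order asked, and still so for the second after the job is handed in, with the robot touching nothing.
It also fails if it takes over 66 s, if anything falls off the work surface, if the arm or the gripper's body presses on something with over 40 N, if the wrist force passes 120 N, or if a joint passes its speed limit or range.

## Working session

There is one attempt and no reset: what is moved stays moved. The work goes in short steps, Python scripts to look and compute and a shell command to move; the robot and the scene stay as the last step left them, time stands still between calls to the robot, and variables do not carry over. Pictures are saved under pics/ and viewed, about 8 in all and at most 12, crops included, and the job is handed in when it is done.

```bash
mkdir -p pics; ls
cat > h.py <<'E'
import numpy as np, cv2
from workcell import bot
from scipy.spatial.transform import Rotation as R
def ray(cam,u,v,z,M=None):
    M=M or bot.camera_model(cam); K=np.array(M['K']);T=np.array(M['T'])
    d=T[:3,:3]@np.linalg.inv(K)@[u,v,1]; o=T[:3,3]
    return o+d*(z-o[2])/d[2]
def proj(cam,P,M=None):
    M=M or bot.camera_model(cam); K=np.array(M['K']);T=np.linalg.inv(np.array(M['T']))
    p=T[:3,:3]@np.array(P,float)+T[:3,3]; q=K@p; return q[:2]/q[2]
E
python3 - <<'E'
from h import *
np.set_printoptions(precision=4,suppress=True)
for n in('top','scene'):
    im=bot.camera(n); cv2.imwrite(f'pics/{n}0.png',im)
    M=bot.camera_model(n); print(n,np.array(M['K']).tolist(),np.array(M['T']).round(4).tolist())
o=bot.get_obs(); print(o, bot.tip_extent)
E
```

```text
pics
top [[501.2616763938659, 0.0, 279.30109922993495], [0.0, 501.2616763938659, 206.50966925093658], [0.0, 0.0, 1.0]] [[-0.0212, -0.9896, 0.1424, 0.3124], [-0.9997, 0.0224, 0.0068, -0.0175], [-0.0099, -0.1422, -0.9898, 1.7165], [0.0, 0.0, 0.0, 1.0]]
scene [[468.4808880954513, 0.0, 275.76348378594093], [0.0, 468.4808880954513, 214.7631952225584], [0.0, 0.0, 1.0]] [[0.5292, 0.6458, -0.5504, 1.2748], [0.8485, -0.4003, 0.3462, -0.5163], [0.0032, -0.6502, -0.7597, 1.1386], [0.0, 0.0, 0.0, 1.0]]
{'clock': 0.1, 'joint_pos': array([-1.156 ,  0.2413,  0.0039,  1.3352,  0.    ,  1.5708]), 'joint_vel': array([-0.0024, -0.003 ,  0.0045, -0.0006,  0.0004, -0.0001]), 'tau': array([  0.0001, -37.3139,  25.301 ,   0.0109,   0.0002,   0.    ]), 'eef_pos': array([ 0.2013, -0.4571,  0.2385]), 'tool_rot': array([ 0.9786,  0.2059, -0.0002, -0.0009]), 'ft_force': array([ 0.4725, -0.302 ,  0.119 ]), 'ft_torque': array([0.0351, 0.0289, 0.0127]), 'grip_width': 0.08552625508768608} 0.008
```

View pics/top0.png

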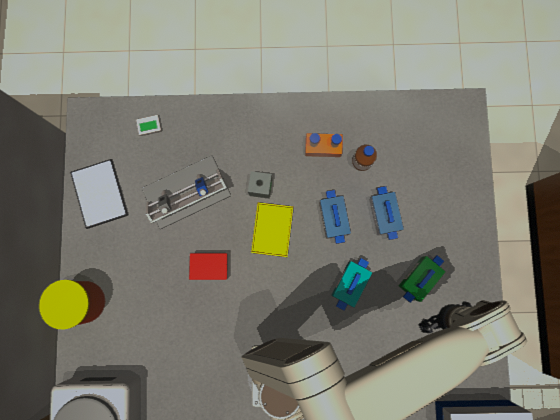

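View pics/scene0.png

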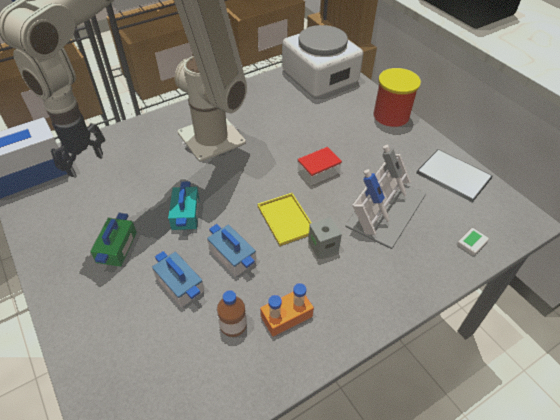

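The top view shows blue-lidded boxes at (335,217) and (387,213). The look-alikes are turquoise at (353,283) and green at (422,278). The tray is at (272,230), the dock well at (260,183), the blue pipette at (202,185) and the grey one at (165,202).

Run:
```python
from h import *
np.set_printoptions(precision=4,suppress=True)
im=cv2.imread('pics/top0.png')
c=cv2.resize(im[125:265,130:410],None,fx=2.85,fy=2.85,interpolation=cv2.INTER_CUBIC); cv2.imwrite('pics/crop1.png',c)
hsv=cv2.cvtColor(im,cv2.COLOR_BGR2HSV)
def blobs(m,name,z,amin=150):
    n,l,s,cc=cv2.connectedComponentsWithStats(m.astype('uint8'))
    for i in range(1,n):
        if s[i,4]>amin:
            pts=np.argwhere(l==i)[:,::-1].astype(np.float32)
            W=np.array([ray('top',u,v,z)[:2] for u,v in pts])
            (cx,cy),(w,h),a=cv2.minAreaRect((W*1000).astype(np.float32))
            print(name,s[i].tolist(),cc[i],'mean',W.mean(0),'rect',cx,cy,w,h,a)
H,S,V=hsv[...,0],hsv[...,1],hsv[...,2]
blobs((H>100)&(H<125)&(S>90),'blue',0.06,40)
blobs((H>24)&(H<35)&(S>150),'yellow',0.016)
for u,v in((335,217),(336,205),(331,194),(260,183),(265,175),(202,185)): print(u,v,hsv[v,u])
print('dock',ray('top',260,183,.085))
```

```text
blue [310, 133, 10, 10, 72] [314.4306 137.5694] mean [ 0.7851 -0.1307] rect 784.542724609375 -130.1153106689453 29.20543670654297 32.098060607910156 44.24835205078125
blue [332, 134, 10, 10, 78] [336.2051 138.5897] mean [ 0.7797 -0.2045] rect 780.0142822265625 -205.519775390625 30.708192825317383 31.54259490966797 88.6162338256836
blue [364, 146, 10, 10, 83] [368.3494 150.3494] mean [ 0.7361 -0.3117] rect 735.5894775390625 -312.23883056640625 30.43748664855957 31.5978946685791 87.40922546386719
blue [195, 177, 13, 19, 112] [200.4018 185.4732] mean [0.6283 0.2578] rect 625.225341796875 257.3519287109375 56.38931655883789 31.679912567138672 20.57232093811035
blue [372, 186, 31, 54, 1028] [387.1187 212.463 ] mean [ 0.5228 -0.3642] rect 523.2852172851562 -364.2555847167969 177.2462615966797 77.68989562988281 9.966854095458984
blue [320, 190, 31, 54, 1035] [334.9478 216.3855] mean [ 0.5136 -0.1904] rect 514.2721557617188 -190.46456909179688 177.2873992919922 77.93057250976562 9.31527042388916
blue [433, 255, 11, 11, 67] [437.9254 260.2836] mean [ 0.3609 -0.5222] rect 360.8634338378906 -52
[... 513 characters left out ...]
49023438 16.849369049072266 69.9976806640625 59.57966232299805
blue [403, 292, 12, 10, 67] [408.4627 296.4328] mean [ 0.2464 -0.4191] rect 246.89947509765625 -418.5131530761719 29.148263931274414 23.17786407470703 43.15024948120117
blue [336, 300, 12, 10, 72] [341.2639 304.7222] mean [ 0.2245 -0.2002] rect 224.3461456298828 -200.54893493652344 30.12557029724121 23.287281036376953 61.116363525390625Traceback (most recent call last):
  File "<stdin>", line 15, in <module>
  File "<stdin>", line 11, in blobs
  File "h.py", line 5, in ray
    M=M or bot.camera_model(cam); K=np.array(M['K']);T=np.array(M['T'])
           ~~~~~~~~~~~~~~~~^^^^^
ValueError: time passes only in moves, steps and waits
```

View pics/crop1.png

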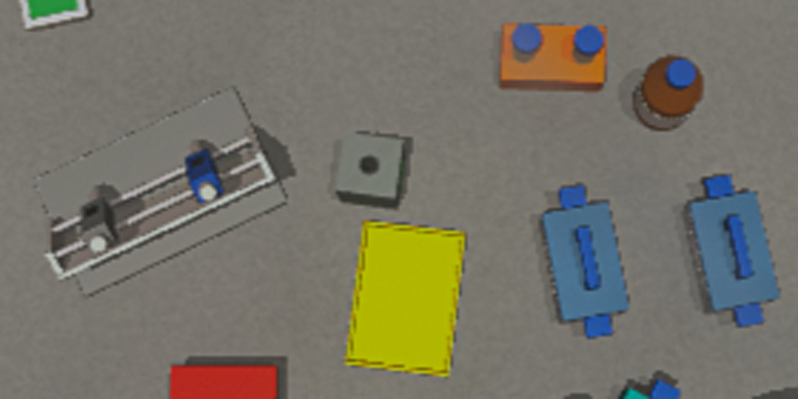

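The crop confirms the choice: two plain blue lids (crop centres (585,262) and (735,250)). The tray corners, dock well (369,165) and blue pipette button (207,192) are also clear.

Run:
```python
from h import *
np.set_printoptions(precision=4,suppress=True)
im=cv2.imread('pics/top0.png'); sc=cv2.imread('pics/scene0.png')
M=bot.camera_model('top'); N=bot.camera_model('scene')
hsv=cv2.cvtColor(im,cv2.COLOR_BGR2HSV); H,S,V=hsv[...,0],hsv[...,1],hsv[...,2]
m=((H>22)&(H<36)&(S>150)).astype('uint8'); n,l,s,cc=cv2.connectedComponentsWithStats(m)
for i in range(1,n):
  if s[i,4]>150:
    W=np.array([ray('top',u,v,.014,M)[:2] for v,u in np.argwhere(l==i)]); print(cc[i],W.mean(0),cv2.minAreaRect((W*1000).astype(np.float32)))
f=2.85
cp=lambda u,v:((u+.5)/f-.5+130,(v+.5)/f-.5+125)
print('dock well',ray('top',*cp(369,165),.085,M))
for c in((342,131),(408,136),(400,206),(336,198)): print('dock corners',ray('top',*cp(*c),.085 if c[1]<200 and c!=(336,198) else 0.04,M))
for c in((34,180),(236,87),(287,201),(86,296)): print('base corner',ray('top',*cp(*c),.004,M)[:2])
for n,z in(('front bar',1),): pass
c=cv2.resize(sc[130:260,310:450],None,fx=5,fy=4.6,interpolation=cv2.INTER_CUBIC); 
c=cv2.resize(sc[130:255,310:450],None,fx=4.5,fy=4.5,interpolation=cv2.INTER_CUBIC); cv2.imwrite('pics/crop2.png',c)
```

```text
[271.8433 229.3269] [0.4796 0.0213] ((480.2842712402344, 21.255569458007812), (124.01315307617188, 174.86329650878906), 81.918701171875)
[ 63.5983 304.028 ] [0.2437 0.7242] ((244.19439697265625, 724.4332275390625), (166.1193389892578, 158.1728973388672), 88.83807373046875)
dock well [0.6288 0.0588 0.085 ]
dock corners [0.6698 0.0897 0.085 ]
dock corners [0.6621 0.0128 0.085 ]
dock corners [0.587  0.0248 0.04  ]
dock corners [0.5984 0.1008 0.04  ]
base corner [0.6353 0.472 ]
base corner [0.7459 0.2248]
base corner [0.6022 0.163 ]
base corner [0.4916 0.4065]
```

View pics/crop2.png

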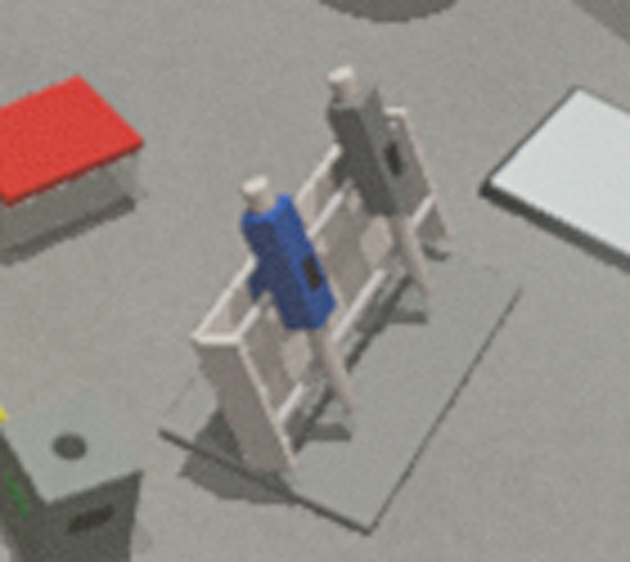

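Stand yaw comes out at about 24.3° (base 0.271 x 0.158 m, as given), tray yaw at -8.1° (124x175 mm, as given), and the boxes at yaw 9.3° and 10°. I'll go to the near ear of the middle box first.

```bash
python3 - <<'E'
from h import *
np.set_printoptions(precision=4,suppress=True)
M=bot.camera_model('top'); N=bot.camera_model('scene')
def tri(a,b):
    A=[];c=[]
    for M_,(u,v) in((M,a),(N,b)):
        T=np.array(M_['T']);d=T[:3,:3]@np.linalg.inv(np.array(M_['K']))@[u,v,1];d/=np.linalg.norm(d)
        P=np.eye(3)-np.outer(d,d);A.append(P);c.append(P@T[:3,3])
    x=np.linalg.lstsq(np.vstack(A),np.hstack(c),rcond=None)[0]
    return x,[np.linalg.norm(A[i]@x-c[i]) for i in(0,1)]
ct=lambda u,v:((u+.5)/2.85-.5+130,(v+.5)/2.85-.5+125)
cs=lambda u,v:((u+.5)/4.5-.5+310,(v+.5)/4.5-.5+130)
print('blue button',tri(ct(208,193),cs(257,184)))
print('grey button',tri(ct(98,244),cs(341,74)))
print('dock',tri(ct(369,165),cs(70,446)))
E
python3 -m jog '[[[0.236,0.255,-0.089,0,0,-14.5,0],[0.236,0.255,-0.089,0,0,-14.5,0],[0.236,0.255,-0.089,0,0,-14.5,0],[0.236,0.255,-0.089,0,0,-14.5,0],[0.236,0.255,-0.089,0,0,-14.5,0],[0.236,0.255,-0.089,0,0,-14.5,0],[0.236,0.255,-0.089,0,0,-14.5,0],[0.236,0.255,-0.089,0,0,-14.5,0],[0.236,0.255,-0.089,0,0,-14.5,0],[0.236,0.255,-0.089,0,0,-14.5,0]]]'
```

```text
blue button (array([0.5821, 0.2299, 0.189 ]), [np.float64(0.0007168016782001305), np.float64(0.0007168016781998354)])
grey button (array([0.5284, 0.3483, 0.1883]), [np.float64(0.00036907353352552127), np.float64(0.0003690735335260024)])
dock (array([0.6295, 0.0589, 0.0815]), [np.float64(8.196707987846918e-06), np.float64(8.196707987552098e-06)])
clock: 0.93
eef_pos: [0.4397, -0.198, 0.1482]
tool_rot: [0.996, 0.084, -0.001, -0.002]
ft_force: [0.6, 0.3, -1.1]
grip_width: 0.0859
```

```bash
python3 -m jog '[[[0,0,-0.03,0,0,0,0],[0,0,-0.06,0,0,0,0],[0,0,-0.06,0,0,0,0],[0,0,-0.06,0,0,0,0]]]'
python3 - <<'E'
from h import *
o=bot.get_obs(); print(o['eef_pos'],R.from_quat(o['tool_rot']).as_matrix().round(3).tolist())
M=bot.camera_model('wrist');im=bot.camera('wrist'); cv2.imwrite('pics/w1.png',im)
print('ear corners etc');c,s=np.cos(np.radians(9.3)),np.sin(np.radians(9.3))
for x,y in((-.065,-.015),(-.089,-.015),(-.089,.015),(-.065,.015)):
    p=proj('wrist',[.514+c*x-s*y,-.1904+s*x+c*y,.06],M);print(p); cv2.circle(im,tuple(int(q) for q in p),3,(0,0,255),-1)
cv2.imwrite('pics/w1.png',im)
E
```

```text
clock: 1.27
eef_pos: [0.4355, -0.2021, 0.0891]
tool_rot: [0.997, 0.081, -0.002, -0.001]
ft_force: [0.3, -0.3, 0.8]
grip_width: 0.0856
[ 0.43548112 -0.20209364  0.0890655 ] [[0.987, 0.161, -0.005], [0.161, -0.987, 0.002], [-0.004, -0.003, -1.0]]
ear corners etc
[315.97305243 220.92603012]
[314.64627902 266.85758864]
[253.5038789  266.82281762]
[252.33420769 220.91004346]
```

View pics/w1.png

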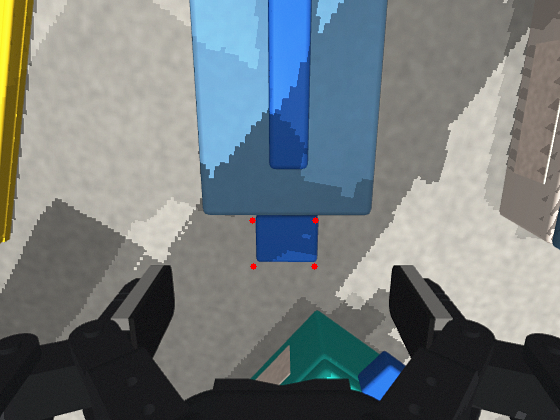

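The overlay agrees to 1–2 mm: the ear is at (287,238) and the prediction was (284,244). Next I go down, grip, and tip the end by 4° about the far lower edge, turning the hand with it.

```bash
python3 -m jog '[[[0.003,-0.002,-0.02,0,0,0,0],[0.003,-0.002,-0.047,0,0,0,0],[0.003,-0.002,-0.047,0,0,0,0],[0.003,-0.002,-0.047,0,0,0,60]]]'
python3 -m jog '[[[0,0,0,0,0,0,120],[0,0,0,0,0,0,150],[0,0,0,0,0,0,165],[0,0,0,0,0,0,178],[0,0,0,0,0,0,178],[0,0,0,0,0,0,178],[0,0,0,0,0,0,178]]]'
```

```text
clock: 1.65
eef_pos: [0.4409, -0.2053, 0.0446]
tool_rot: [0.997, 0.08, 0.0, 0.0]
ft_force: [-1.1, 1.7, 1.5]
grip_width: 0.0755
clock: 2.23
eef_pos: [0.4416, -0.2053, 0.0457]
tool_rot: [0.997, 0.081, 0.001, 0.001]
ft_force: [-2.4, 0.6, 8.5]
grip_width: 0.0546
```

```bash
python3 -m jog '[[[0,0,0,0,0,0,178]]]'
python3 - <<'E'
from h import *
o=bot.get_obs(); print(o['ft_force'],o['ft_torque'],o['grip_width'],o['eef_pos'])
im=bot.camera('wrist'); cv2.imwrite('pics/w2.png',im)
E
```

```text
clock: 2.32
eef_pos: [0.4416, -0.2053, 0.0457]
tool_rot: [0.997, 0.081, 0.001, 0.001]
ft_force: [-3.9, -0.2, 7.9]
grip_width: 0.0548
[-3.87433407 -0.22151312  7.8743244 ] [0.34914065 0.45602819 0.1972554 ] 0.054835186133233696 [ 0.44155266 -0.20527252  0.04571977]
```

View pics/w2.png

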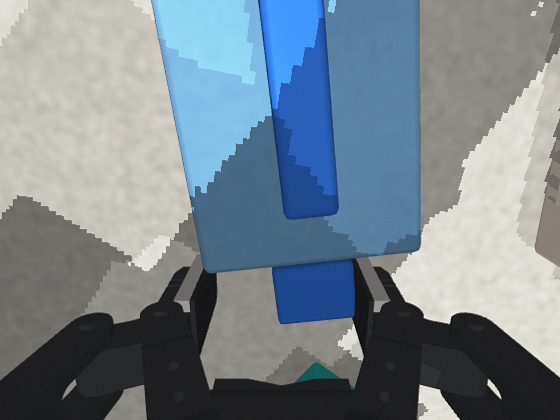

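The fingers caught the lid's end edge: the pads are about 5 mm too far in, and the box has yawed about 4°. I'll open, back off and re-measure.

```bash
python3 -m jog '[[[0,0,0,0,0,0,0],[0,0,0,0,0,0,0],[-0.006,-0.001,0,0,0,0,0],[-0.012,-0.002,0.01,0,0,0,0],[-0.012,-0.002,0.045,0,0,0,0],[-0.012,-0.002,0.045,0,0,0,0],[-0.012,-0.002,0.045,0,0,0,0]]]'
python3 - <<'E'
from h import *
np.set_printoptions(precision=4,suppress=True)
o=bot.get_obs(); print(o['ft_force'],o['eef_pos'],R.from_quat(o['tool_rot']).as_matrix()[:,0])
M=bot.camera_model('wrist');im=bot.camera('wrist'); cv2.imwrite('pics/w3.png',im)
N=bot.camera_model('top');t=bot.camera('top'); cv2.imwrite('pics/t3.png',t)
# TCP projection at height .06 and tips
T=np.array(M['T']);print('cam',T[:3,3])
hsv=cv2.cvtColor(im,cv2.COLOR_BGR2HSV); H,S,V=hsv[...,0],hsv[...,1],hsv[...,2]
for nm,m in(('ear',(H>104)&(H<125)&(S>190)),('blue',(H>98)&(H<125)&(S>70))):
  n,l,s,cc=cv2.connectedComponentsWithStats(m.astype('uint8'))
  for i in range(1,n):
    if s[i,4]>500:
      W=np.array([ray('wrist',u,v,.06,M)[:2] for v,u in np.argwhere(l==i)[::3]]); r=cv2.minAreaRect((W*1000).astype(np.float32)); print(nm,s[i],W.mean(0),r)
E
```

```text
clock: 2.95
eef_pos: [0.4297, -0.2076, 0.0907]
tool_rot: [0.997, 0.081, 0.002, 0.001]
ft_force: [0.0, 0.5, -0.4]
grip_width: 0.0853
[ 0.0271  0.4603 -0.3712] [ 0.4297 -0.2076  0.0907] [0.987  0.1605 0.004 ]
cam [ 0.5026 -0.1952  0.2257]
ear [ 265    0   55  146 4364] [ 0.5085 -0.2011] ((509.6387023925781, -199.9734649658203), (59.02814483642578, 16.937049865722656), 16.04104995727539)
ear [ 274  194   65   52 2830] [ 0.4459 -0.2169] ((445.7080078125, -216.99595642089844), (23.628520965576172, 29.029613494873047), 16.043598175048828)
ear [ 350  341   57   59 1883] [ 0.3673 -0.2704] ((366.6046447753906, -270.9559326171875), (28.506052017211914, 27.277360916137695), 60.795021057128906)
blue [  185     0   203   247 38848] [ 0.4959 -0.202 ] ((487.6460266113281, -204.888916015625), (111.5270767211914, 78.4991226196289), 16.002492904663086)
blue [543 144  17  95 908] [ 0.4722 -0.3305] ((476.6118469238281, -327.52935791015625), (46.42353439331055, 7.541484355926514), 21.506933212280273)
blue [ 350  340   58   61 1984] [ 0.3674 -0.2704] ((366.6577453613281, -271.3031005859375), (29.546613693237305, 27.745643615722656), 59.62854766845703)
```

View pics/w3.png

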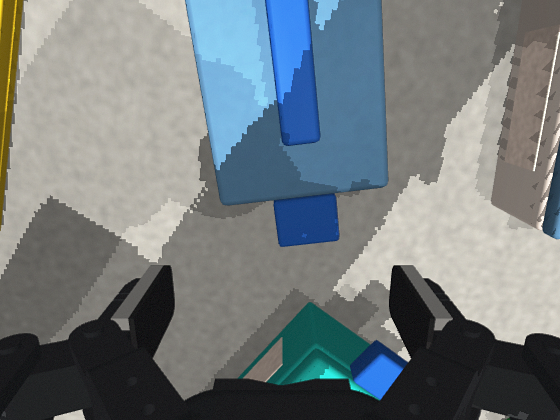

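The box has moved about 6 mm and now sits at yaw 16°, with its ear at (307,220) → (0.446,-0.217). I'll re-approach with the pads 5 mm farther outboard, turned to 16°.

```bash
python3 -m jog '[[[0.011,-0.011,0,0,0,6.8,0],[0.011,-0.011,0,0,0,6.8,0],[0.011,-0.011,-0.02,0,0,6.8,0],[0.011,-0.011,-0.047,0,0,6.8,0],[0.011,-0.011,-0.047,0,0,6.8,0],[0.011,-0.011,-0.047,0,0,6.8,0]]]'
python3 -m jog '[[[0,0,0,0,0,0,130],[0,0,0,0,0,0,130],[0,0,0,0,0,0,150],[0,0,0,0,0,0,165],[0,0,0,0,0,0,175],[0,0,0,0,0,0,175]]]'
python3 -c "
from h import *
o=bot.get_obs(); print(o['ft_force'],o['ft_torque'])"
```

```text
clock: 3.55
eef_pos: [0.4371, -0.2164, 0.0396]
tool_rot: [0.99, 0.139, -0.003, -0.002]
ft_force: [0.3, 0.7, 0.2]
grip_width: 0.0853
clock: 4.05
eef_pos: [0.4401, -0.218, 0.0424]
tool_rot: [0.99, 0.14, 0.001, 0.001]
ft_force: [-0.8, 0.1, 6.2]
grip_width: 0.0286
[-0.80198163  0.13021725  6.20812486] [ 0.06648215  0.24580934 -0.04742911]
```

```bash
python3 -m jog '[[[0.0008,0.0002,0.0026,-0.28,0.96,0,175],[0.0016,0.0004,0.0051,-0.55,1.92,0,175],[0.0025,0.0007,0.0077,-0.83,2.88,0,175],[0.0033,0.0009,0.0102,-1.1,3.84,0,175],[0.0033,0.0009,0.0102,-1.1,3.84,0,175],[0.0033,0.0009,0.0102,-1.1,3.84,0,175]]]'
for i in 1 2 3; do python3 -m jog '[[[0,0,0,0,0,0,175]]]' | grep -E 'eef|force|width'; done
python3 -c "
from h import *
o=bot.get_obs(); print(o['ft_force'],o['ft_torque'])"
```

```text
clock: 4.55
eef_pos: [0.4432, -0.2168, 0.0516]
tool_rot: [0.99, 0.14, -0.034, 0.005]
ft_force: [1.5, -0.6, -0.9]
grip_width: 0.029
eef_pos: [0.4432, -0.2168, 0.0515]
ft_force: [1.2, 0.0, 0.1]
grip_width: 0.029
eef_pos: [0.4431, -0.2168, 0.0515]
ft_force: [1.0, -0.2, -0.3]
grip_width: 0.0289
eef_pos: [0.443, -0.2167, 0.0515]
ft_force: [0.7, 0.1, -0.6]
grip_width: 0.029
[ 0.70478002  0.12150951 -0.64382325] [ 0.01114616 -0.42784651 -0.04612114]
```

The reading is ambiguous: Fz is about -0.5 N, but a -0.43 N·m grip twist could be carrying the load. I'll turn the hand back a little to unload the twist and see how Fz responds.

```bash
q(){ python3 -c "
from h import *
np.set_printoptions(precision=2,suppress=True)
o=bot.get_obs(); print(o['eef_pos'].round(4),o['ft_force'],o['ft_torque'],o['grip_width'].round(4))"; }
python3 -m jog '[[[0,0,0,0.28,-0.96,0,175],[0,0,0,0.28,-0.96,0,175],[0,0,0,0.28,-0.96,0,175]]]' >/dev/null; q
python3 -m jog '[[[0,0,0,0.28,-0.96,0,175],[0,0,0,0.28,-0.96,0,175],[0,0,0,0.28,-0.96,0,175]]]'>/dev/null; q
python3 -m jog '[[[0,0,0,0.28,-0.96,0,175],[0,0,0,0.28,-0.96,0,175],[0,0,0,0.28,-0.96,0,175]]]'>/dev/null; q
python3 -m jog '[[[0,0,0,0,0,0,175]]]'>/dev/null; q
```

```text
Traceback (most recent call last):
AttributeError: 'float' object has no attribute 'round'
Traceback (most recent call last):
AttributeError: 'float' object has no attribute 'round'
Traceback (most recent call last):
AttributeError: 'float' object has no attribute 'round'
Traceback (most recent call last):
AttributeError: 'float' object has no attribute 'round'
```

```bash
cat > q.py <<'E'
from h import *
np.set_printoptions(precision=2,suppress=True)
o=bot.get_obs(); print(round(o['clock'],2),o['eef_pos'].round(4),R.from_quat(o['tool_rot']).as_matrix()[:,2].round(3),'F',o['ft_force'],'T',o['ft_torque'],round(o['grip_width'],4))
E
python3 q.py; python3 -m jog '[[[0,0,0,0.28,-0.96,0,175],[0,0,0,0.28,-0.96,0,175],[0,0,0,0.28,-0.96,0,175]]]'>/dev/null; python3 q.py
python3 -m jog '[[[0,0,0,0,0,0,175]]]'>/dev/null; python3 q.py
```

```text
5.63 [ 0.44 -0.22  0.05] [-0.02 -0.01 -1.  ] F [-0.79  0.55 -2.15] T [-0.1   0.15  0.02] 0.0288
5.88 [ 0.44 -0.22  0.05] [-0.  0. -1.] F [-0.64  0.1  -2.16] T [-0.03  0.21 -0.05] 0.029
5.97 [ 0.44 -0.22  0.05] [-0.  0. -1.] F [-0.65 -0.44 -0.6 ] T [-0.02  0.15 -0.03] 0.0289
```

```bash
for i in 1 2 3 4 5 6 7 8; do python3 -m jog '[[[0,0,0,0,0,0,175]]]'>/dev/null; python3 q.py; done
```

```text
6.05 [ 0.44 -0.22  0.05] [ 0.  0. -1.] F [ 0.09  0.04 -2.31] T [-0.02  0.15  0.02] 0.0293
6.13 [ 0.44 -0.22  0.05] [ 0.  0. -1.] F [-0.29  0.37 -2.  ] T [-0.06  0.14  0.04] 0.0285
6.22 [ 0.44 -0.22  0.05] [ 0.  0. -1.] F [ 0.26 -0.34 -1.73] T [-0.03  0.13 -0.04] 0.0295
6.3 [ 0.44 -0.22  0.05] [ 0.  0. -1.] F [ 0.55 -0.05 -2.22] T [-0.06  0.12 -0.02] 0.0291
6.38 [ 0.44 -0.22  0.05] [-0.  0. -1.] F [ 0.72  0.03 -2.17] T [0.01 0.17 0.01] 0.0286
6.47 [ 0.44 -0.22  0.05] [ 0.  0. -1.] F [ 0.06  0.21 -2.02] T [-0.06  0.14  0.04] 0.0288
6.55 [ 0.44 -0.22  0.05] [-0.  0. -1.] F [ 0.17 -0.78 -1.78] T [-0.03  0.14 -0.02] 0.0289
6.63 [ 0.44 -0.22  0.05] [-0.  0. -1.] F [-0.01  0.15 -2.35] T [-0.08  0.17  0.01] 0.029
```

Settled: Fz is -2.1 N with +0.14 N·m of twist pushing down, so the end weight is about 1.1 N, which means **empty**. I'll compare the two top images to find how far this box was displaced, then set it back.

```bash
python3 - <<'E'
from h import *
M=bot.camera_model('top')
for f in('top0','t3'):
  im=cv2.imread(f'pics/{f}.png');hsv=cv2.cvtColor(im,cv2.COLOR_BGR2HSV); H,S,V=cv2.split(hsv)
  n,l,s,cc=cv2.connectedComponentsWithStats(((H>100)&(H<125)&(S>90)).astype('uint8'))
  for i in range(1,n):
    if s[i,4]>300:
      W=np.array([ray('top',u,v,.06,M)[:2] for v,u in np.argwhere(l==i)]);print(f,s[i],W.mean(0).round(4),cv2.minAreaRect((W*1000).astype(np.float32)))
E
python3 -m jog '[[[-0.001,-0.0003,-0.004,0,0,0,175],[-0.002,-0.0006,-0.007,0,0,0,175],[-0.0033,-0.0009,-0.0102,0,0,0,175],[-0.0033,-0.0009,-0.0102,0,0,0,175],[-0.0033,-0.0009,-0.0102,0,0,0,175]]]'; python3 q.py
```

```text
top0 [ 372  186   31   54 1028] [ 0.5228 -0.3642] ((523.2852172851562, -364.2555847167969), (177.2462615966797, 77.68989562988281), 9.966854095458984)
top0 [ 320  190   31   54 1035] [ 0.5136 -0.1904] ((514.2721557617188, -190.46456909179688), (177.2873992919922, 77.93057250976562), 9.31527042388916)
top0 [435 400  82  20 552] [-0.0925 -0.5882] ((-106.04583740234375, -610.3201904296875), (54.46629333496094, 253.43731689453125), 0.4842623770236969)
t3 [372 186  31  54 940] [ 0.5263 -0.3662] ((523.3217163085938, -364.48468017578125), (177.37059020996094, 77.01325225830078), 10.825474739074707)
t3 [320 190  28  47 740] [ 0.5336 -0.1855] ((530.0700073242188, -191.27874755859375), (149.54226684570312, 77.47254180908203), 16.407028198242188)
t3 [436 400  81  20 552] [-0.0926 -0.5883] ((-106.04583740234375, -610.3201904296875), (54.46629333496094, 253.43731689453125), 0.4842623770236969)
clock: 7.05
eef_pos: [0.4401, -0.2175, 0.0424]
tool_rot: [0.99, 0.14, 0.001, -0.0]
ft_force: [-2.2, 2.4, 7.6]
grip_width: 0.0286
7.05 [ 0.44 -0.22  0.04] [ 0.  0. -1.] F [-2.24  2.36  7.63] T [0.33 0.33 0.03] 0.0286
```

```bash
python3 -m jog '[[[-0.0012,0.0036,0.001,0,0,-1.75,175],[-0.0024,0.0072,0.001,0,0,-3.5,175],[-0.0035,0.0108,0.001,0,0,-5.25,175],[-0.0047,0.0145,0.001,0,0,-7,175],[-0.0047,0.0145,0.001,0,0,-7,175],[-0.0047,0.0145,0.001,0,0,-7,175]]]'; python3 q.py
python3 -m jog '[[[0,0,0,0,0,0,120],[0,0,0,0,0,0,0],[0,0,0,0,0,0,0],[0,0,0,0,0,0,0],[0,0,0.035,0,0,0,0],[0,0,0.06,0,0,0,0],[0,0,0.06,0,0,0,0]]]'
python3 -m jog '[[[0.0076,-0.04,0,0,0,0.9,0],[0.0076,-0.08,0,0,0,0.9,0],[0.0076,-0.12,0,0,0,0.9,0],[0.0076,-0.16,0,0,0,0.9,0],[0.0076,-0.1755,0,0,0,0.9,0],[0.0076,-0.1755,0,0,0,0.9,0]]]'
python3 - <<'E'
from h import *
M=bot.camera_model('wrist');im=bot.camera('wrist'); cv2.imwrite('pics/w4.png',im);cv2.imwrite('pics/t4.png',bot.camera('top'))
hsv=cv2.cvtColor(im,cv2.COLOR_BGR2HSV); H,S,V=cv2.split(hsv)
n,l,s,cc=cv2.connectedComponentsWithStats(((H>104)&(H<125)&(S>190)).astype('uint8'))
for i in range(1,n):
  if s[i,4]>500:
    W=np.array([ray('wrist',u,v,.06,M)[:2] for v,u in np.argwhere(l==i)[::2]]); print(s[i],W.mean(0),cv2.minAreaRect((W*1000).astype(np.float32)))
T=bot.camera_model('top')
im=cv2.imread('pics/t4.png');hsv=cv2.cvtColor(im,cv2.COLOR_BGR2HSV); H,S,V=cv2.split(hsv)
n,l,s,cc=cv2.connectedComponentsWithStats(((H>100)&(H<125)&(S>90)).astype('uint8'))
for i in range(1,n):
    if s[i,4]>300:
      W=np.array([ray('top',u,v,.06,T)[:2] for v,u in np.argwhere(l==i)]);print('top',s[i],W.mean(0).round(4),cv2.minAreaRect((W*1000).astype(np.float32)))
E
```

```text
clock: 7.55
eef_pos: [0.435, -0.2031, 0.0425]
tool_rot: [0.997, 0.079, 0.0, -0.0]
ft_force: [-0.9, -0.9, 1.1]
grip_width: 0.0283
7.55 [ 0.43 -0.2   0.04] [ 0.  0. -1.] F [-0.86 -0.89  1.06] T [ 0.03  0.03 -0.03] 0.0283
clock: 8.13
eef_pos: [0.4381, -0.2047, 0.1069]
tool_rot: [0.997, 0.079, 0.004, 0.002]
ft_force: [1.1, -1.3, 0.2]
grip_width: 0.0853
clock: 8.63
eef_pos: [0.442, -0.3828, 0.1015]
tool_rot: [0.996, 0.085, 0.0, 0.001]
ft_force: [1.2, 0.6, -0.1]
grip_width: 0.0851
[ 254    0   39  154 5316] [ 0.51908335 -0.36635298] ((518.1403198242188, -366.2764892578125), (65.54295349121094, 16.453569412231445), 10.195216178894043)
[ 248  201   58   44 2485] [ 0.45052062 -0.37875886] ((450.3617858886719, -378.9009094238281), (23.27768325805664, 28.947816848754883), 9.680956840515137)
[ 43 304  55  40 910] [ 0.37228009 -0.2744773 ] ((371.3905029296875, -272.6293640136719), (13.977355003356934, 35.33513259887695), 44.42979049682617)
top [372 186  30  39 657] [ 0.5491 -0.3635] ((545.531494140625, -360.5138244628906), (132.24900817871094, 78.09686279296875), 10.821640968322754)
top [ 320  190   30   54 1035] [ 0.5132 -0.1896] ((513.551513671875, -189.6973876953125), (177.84060668945312, 78.06395721435547), 8.896699905395508)
top [436 400  81  20 551] [-0.0926 -0.5882] ((-106.04583740234375, -610.3201904296875), (54.46629333496094, 253.43731689453125), 0.4842623770236969)
```

Box 1 is back within 1 mm and 0.5°. To be certain, I'll weigh box 2 by its ear the same way.

```bash
python3 -m jog '[[[0.003,0,-0.03,0,0,0,0],[0.003,0,-0.059,0,0,0,0],[0.003,0,-0.059,0,0,0,0],[0.003,0,-0.059,0,0,0,130],[0.003,0,-0.059,0,0,0,130],[0.003,0,-0.059,0,0,0,150],[0.003,0,-0.059,0,0,0,165],[0.003,0,-0.059,0,0,0,175],[0.003,0,-0.059,0,0,0,175],[0.003,0,-0.059,0,0,0,175]]]'; python3 q.py
python3 -m jog '[[[0.0008,0.0002,0.0026,-0.18,0.98,0,175],[0.0016,0.0003,0.0051,-0.35,1.97,0,175],[0.0025,0.0005,0.0077,-0.53,2.95,0,175],[0.0033,0.0006,0.0102,-0.7,3.94,0,175],[0.0033,0.0006,0.0102,-0.35,1.97,0,175],[0.0033,0.0006,0.0102,-0.2,1,0,175],[0.0033,0.0006,0.0102,-0.2,1,0,175],[0.0033,0.0006,0.0102,-0.2,1,0,175]]]'
for i in 1 2 3 4; do python3 -m jog '[[[0,0,0,0,0,0,175]]]'>/dev/null; python3 q.py; done
```

```text
clock: 9.57
eef_pos: [0.4464, -0.3794, 0.0454]
tool_rot: [0.996, 0.087, 0.001, 0.001]
ft_force: [-0.5, 0.9, 5.4]
grip_width: 0.0287
9.57 [ 0.45 -0.38  0.05] [ 0. -0. -1.] F [-0.5   0.94  5.4 ] T [0.16 0.12 0.  ] 0.0287
clock: 10.23
eef_pos: [0.447, -0.3767, 0.0521]
tool_rot: [0.996, 0.087, -0.011, -0.001]
ft_force: [0.0, 0.9, -6.3]
grip_width: 0.0287
10.32 [ 0.45 -0.38  0.05] [-0.02 -0.   -1.  ] F [ 0.    0.76 -6.22] T [-0.05  0.53  0.06] 0.0289
10.4 [ 0.45 -0.38  0.05] [-0.02 -0.   -1.  ] F [ 0.16 -0.26 -7.38] T [-0.1   0.48  0.02] 0.0291
10.48 [ 0.45 -0.38  0.05] [-0.02 -0.   -1.  ] F [ 0.57  0.48 -7.09] T [-0.09  0.55 -0.  ] 0.0285
10.57 [ 0.45 -0.38  0.05] [-0.02 -0.   -1.  ] F [ 1.51  0.24 -7.79] T [-0.09  0.53 -0.01] 0.0289
```

Box 2's moment is 7.1 N × 0.147 m − 0.53 N·m = 0.51 N·m, which is a full box (box 1 gave 0.17). I'll set it flat, release it, and take it by the handle.

```bash
python3 -m jog '[[[-0.001,-0.0002,-0.003,0.05,-0.25,0,175],[-0.002,-0.0004,-0.006,0.1,-0.5,0,175],[-0.0033,-0.0006,-0.0092,0.2,-1,0,175],[-0.0033,-0.0006,-0.0092,0.2,-1,0,175],[-0.0033,-0.0006,-0.0092,0.2,-1,0,120],[-0.0033,-0.0006,-0.0092,0.2,-1,0,0],[-0.0033,-0.0006,-0.0092,0.2,-1,0,0],[-0.0033,-0.0006,-0.0092,0.2,-1,0,0]]]'
python3 -m jog '[[[0,0,0.03,0,0,0,0],[0,0,0.07,0,0,0,0],[0,0,0.088,0,0,0,0],[0.04,0.007,0.088,0,0,0,0],[0.079,0.0145,0.088,0,0,0,0],[0.079,0.0145,0.088,0,0,0,0],[0.079,0.0145,0.088,0,0,0,0],[0.079,0.0145,0.088,0,0,0,0]]]'
python3 - <<'E'
from h import *
M=bot.camera_model('wrist');im=bot.camera('wrist'); cv2.imwrite('pics/w5.png',im)
hsv=cv2.cvtColor(im,cv2.COLOR_BGR2HSV); H,S,V=cv2.split(hsv)
n,l,s,cc=cv2.connectedComponentsWithStats(((H>104)&(H<125)&(S>190)).astype('uint8'))
for i in range(1,n):
  if s[i,4]>500:
    for z in(.06,.094):
      W=np.array([ray('wrist',u,v,z,M)[:2] for v,u in np.argwhere(l==i)[::2]]); print(z,s[i],W.mean(0),cv2.minAreaRect((W*1000).astype(np.float32)))
E
```

```text
clock: 11.23
eef_pos: [0.4458, -0.3791, 0.0449]
tool_rot: [0.996, 0.087, 0.001, 0.0]
ft_force: [-0.4, -0.3, 0.8]
grip_width: 0.0757
clock: 11.9
eef_pos: [0.5241, -0.3638, 0.1317]
tool_rot: [0.996, 0.087, -0.001, -0.0]
ft_force: [-0.5, 0.5, 0.1]
grip_width: 0.0858
0.06 [ 257   58   56   47 2184] [ 0.60052158 -0.35260868] ((600.8697509765625, -351.5884704589844), (23.28366470336914, 28.99308204650879), 9.719697952270508)
0.094 [ 257   58   56   47 2184] [ 0.60003422 -0.35230191] ((600.3250732421875, -351.4497985839844), (19.447509765625, 24.216306686401367), 9.719630241394043)
0.06 [ 271  160   28  140 3670] [ 0.51745212 -0.3664219 ] ((515.1428833007812, -366.97723388671875), (89.50566101074219, 16.043594360351562), 9.978620529174805)
0.094 [ 271  160   28  140 3670] [ 0.53065089 -0.36383934] ((528.7221069335938, -364.30316162109375), (74.75914764404297, 13.400336265563965), 9.9786376953125)
0.06 [   0  283   47   33 1379] [ 0.44207406 -0.20990487] ((441.7108154296875, -209.72659301757812), (23.364063262939453, 31.253889083862305), 9.353533744812012)
0.094 [   0  283   47   33 1379] [ 0.46769176 -0.2331093 ] ((467.3883361816406, -232.9604034423828), (19.514680862426758, 26.104656219482422), 9.353557586669922)
0.06 [ 262  312   44   31 1360] [ 0.4504312  -0.37769544] ((450.2988586425781, -377.7271423339844), (22.890933990478516, 27.754179000854492), 10.046674728393555)
0.094 [ 262  312   44   31 1360] [ 0.47467201 -0.3732555 ] ((474.56146240234375, -373.281982421875), (19.119552612304688, 23.18153953552246), 10.046491622924805)
```

```bash
python3 -m jog '[[[0.001,-0.001,-0.03,0,0,0,0],[0.001,-0.001,-0.0535,0,0,0,0],[0.001,-0.001,-0.0535,0,0,0,0],[0.001,-0.001,-0.0535,0,0,0,150],[0.001,-0.001,-0.0535,0,0,0,190],[0.001,-0.001,-0.0535,0,0,0,230],[0.001,-0.001,-0.0535,0,0,0,250],[0.001,-0.001,-0.0535,0,0,0,250],[0.001,-0.001,-0.0535,0,0,0,250],[0.001,-0.001,-0.0535,0,0,0,250]]]'; python3 q.py
python3 -m jog '[[[0,0,0.005,0,0,0,250],[0,0,0.015,0,0,0,250],[0,0,0.03,0,0,0,250],[0,0,0.05,0,0,0,250],[0,0,0.075,0,0,0,250],[0,0,0.1,0,0,0,250],[0,0,0.125,0,0,0,250],[0,0,0.145,0,0,0,250],[0,0,0.145,0,0,0,250]]]'; python3 q.py
```

```text
clock: 12.78
eef_pos: [0.5258, -0.365, 0.08]
tool_rot: [0.996, 0.087, 0.001, 0.0]
ft_force: [-1.2, 1.3, 4.8]
grip_width: 0.0128
12.78 [ 0.53 -0.36  0.08] [ 0.  0. -1.] F [-1.16  1.25  4.84] T [ 0.3   0.16 -0.04] 0.0128
clock: 13.53
eef_pos: [0.527, -0.3663, 0.2287]
tool_rot: [0.996, 0.087, 0.003, 0.002]
ft_force: [0.7, -0.7, -4.8]
grip_width: 0.013
13.53 [ 0.53 -0.37  0.23] [ 0.01 -0.   -1.  ] F [ 0.65 -0.73 -4.79] T [-0.17 -0.2   0.02] 0.013
```

```bash
python3 -m jog '[[[-0.001,0.008,0,0,0,-0.4,250],[-0.003,0.026,0,0,0,-1.2,250],[-0.006,0.052,0,0,0,-2.4,250],[-0.010,0.082,0,0,0,-3.8,250],[-0.014,0.112,0,0,0,-5.2,250],[-0.017,0.142,0,0,0,-6.6,250],[-0.020,0.172,0,0,0,-8,250],[-0.024,0.202,0,0,0,-9.4,250],[-0.028,0.232,0,0,0,-10.8,250],[-0.031,0.262,0,0,0,-12.2,250]]]'; python3 q.py
python3 -m jog '[[[-0.003,0.028,0,0,0,-1.3,250],[-0.006,0.053,0,0,0,-2.5,250],[-0.009,0.075,0,0,0,-3.6,250],[-0.012,0.093,0,0,0,-4.5,250],[-0.014,0.107,0,0,0,-5.2,250],[-0.015,0.118,0,0,0,-5.6,250],[-0.015,0.124,0,0,0,-5.9,250],[-0.015,0.125,0,0,0,-5.9,250],[-0.015,0.125,0,0,0,-5.9,250],[-0.015,0.125,0,0,0,-5.9,250]]]'; python3 q.py
python3 - <<'E'
from h import *
im=bot.camera('wrist'); cv2.imwrite('pics/w6.png',im)
E
```

```text
clock: 14.37
eef_pos: [0.4915, -0.1008, 0.2208]
tool_rot: [1.0, -0.02, -0.003, -0.001]
ft_force: [-0.1, -0.1, -7.7]
grip_width: 0.0129
14.37 [ 0.49 -0.1   0.22] [-0.01  0.   -1.  ] F [-0.12 -0.09 -7.67] T [ 0.01 -0.14 -0.06] 0.0129
clock: 15.2
eef_pos: [0.4749, -0.0324, 0.2238]
tool_rot: [0.999, -0.044, 0.0, -0.017]
ft_force: [-0.5, 0.1, -8.0]
grip_width: 0.0126
15.2 [ 0.47 -0.03  0.22] [ 0.    0.03 -1.  ] F [-0.53  0.07 -7.99] T [-0.06  0.01  0.03] 0.0126
```

View pics/w6.png

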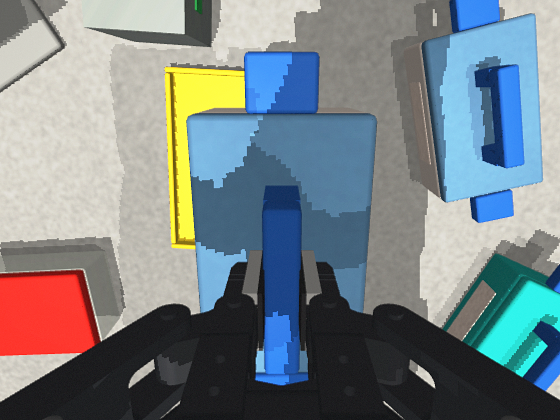

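The 8 N on the wrist confirms the full box. The arm fell short of the target, though (y is -0.03, not 0.02), so I'm checking the joints.

```bash
python3 -c "
from h import *
o=bot.get_obs();print(o['joint_pos'].round(3),o['joint_vel'].round(3),o['eef_pos'].round(4),o['tool_rot'])"
python3 -m jog '[[[0,0.005,0,0,0,0,250],[0,0.01,0,0,0,0,250],[0,0.01,0,0,0,0,250],[0,0.01,0,0,0,0,250]]]'; python3 -c "
from h import *
o=bot.get_obs();print(o['joint_pos'].round(3),o['eef_pos'].round(4),o['tool_rot'])"
```

```text
[-0.088  0.201 -0.087  1.283  0.034  3.141] [ 0.006 -0.    -0.    -0.001  0.003 -0.002] [ 0.4749 -0.0322  0.2238] [ 9.98901936e-01 -4.37477805e-02  4.66606560e-04 -1.67581593e-02]
clock: 15.58
eef_pos: [0.4743, -0.0267, 0.2238]
tool_rot: [0.999, -0.039, 0.0, -0.019]
ft_force: [-0.4, -0.2, -6.9]
grip_width: 0.0129
[-0.08   0.199 -0.089  1.283  0.038  3.141] [ 0.4743 -0.0267  0.2238] [ 9.99044671e-01 -3.93912462e-02  3.39191454e-04 -1.89198327e-02]
```

Joint 6 is at its limit (3.14). "Either way round" is allowed, so I'll turn the box half round in the air the other way.

```bash
python3 -m jog '[[[0,0,0,0,0,4,250],[0,0,0,0,0,10,250],[0,0,0,0,0,17,250],[0,0,0,0,0,24,250],[0,0,0,0,0,31,250],[0,0,0,0,0,38,250],[0,0,0,0,0,45,250],[0,0,0,0,0,52,250],[0,0,0,0,0,59,250],[0,0,0,0,0,66,250]]]'
python3 -m jog '[[[0,0,0,0,0,7,250],[0,0,0,0,0,14,250],[0,0,0,0,0,21,250],[0,0,0,0,0,28,250],[0,0,0,0,0,35,250],[0,0,0,0,0,42,250],[0,0,0,0,0,49,250],[0,0,0,0,0,56,250],[0,0,0,0,0,60,250],[0,0,0,0,0,60,250]]]'; python3 -c "
from h import *
o=bot.get_obs();print(o['joint_pos'].round(3),o['eef_pos'].round(4),R.from_quat(o['tool_rot']).as_matrix().round(3).tolist(),o['ft_force'])"
```

```text
clock: 16.42
eef_pos: [0.4745, -0.0268, 0.2239]
tool_rot: [0.858, 0.514, -0.01, -0.016]
ft_force: [0.0, 0.6, -7.4]
grip_width: 0.0126
clock: 17.25
eef_pos: [0.4744, -0.0266, 0.2239]
tool_rot: [0.488, 0.873, -0.017, -0.009]
ft_force: [0.2, -0.6, -7.4]
grip_width: 0.0126
[-0.043  0.223 -0.059  1.319 -0.022  0.978] [ 0.4744 -0.0266  0.2239] [[-0.523, 0.852, -0.032], [0.852, 0.523, -0.02], [-0.001, -0.038, -0.999]] [ 0.23256328 -0.63375792 -7.42721059]
```

```bash
python3 -c "
from h import *
o=bot.get_obs();a=np.radians(171.9)
T=np.array([[np.cos(a),np.sin(a),0],[np.sin(a),-np.cos(a),0],[0,0,-1]])
print((R.from_matrix(T)*R.from_quat(o['tool_rot']).inv()).as_rotvec(degrees=True))"
```

```text
[ 1.88022261 -1.18152913 50.34668342]
```

```bash
python3 -m jog '[[[0.001,0.006,0,0.24,-0.15,6.5,250],[0.002,0.012,0,0.48,-0.3,13,250],[0.003,0.02,0,0.72,-0.45,19.5,250],[0.004,0.028,0,0.96,-0.6,26,250],[0.005,0.036,0,1.2,-0.75,32.5,250],[0.0056,0.043,0,1.44,-0.9,39,250],[0.0056,0.048,0,1.7,-1.05,45,250],[0.0056,0.048,0,1.88,-1.18,50.3,250],[0.0056,0.048,0,1.88,-1.18,50.3,250],[0.0056,0.048,0,1.88,-1.18,50.3,250]]]'
python3 -m jog '[[[0,0,-0.03,0,0,0,250],[0,0,-0.06,0,0,0,250],[0,0,-0.085,0,0,0,250],[0,0,-0.1,0,0,0,250],[0,0,-0.1,0,0,0,250],[0,0,-0.1,0,0,0,250]]]'
python3 - <<'E'
from h import *
o=bot.get_obs();print(o['eef_pos'].round(4),R.from_quat(o['tool_rot']).as_matrix().round(3).tolist())
im=bot.camera('wrist'); cv2.imwrite('pics/w7.png',im)
E
```

```text
clock: 18.08
eef_pos: [0.4798, 0.0211, 0.2238]
tool_rot: [0.074, 0.997, -0.0, -0.0]
ft_force: [-0.7, 0.1, -7.3]
grip_width: 0.0126
clock: 18.58
eef_pos: [0.4792, 0.0209, 0.1233]
tool_rot: [0.073, 0.997, -0.0, -0.001]
ft_force: [0.8, -0.1, -6.5]
grip_width: 0.0124
[0.4792 0.0209 0.1233] [[-0.989, 0.145, -0.002], [0.145, 0.989, -0.001], [0.002, -0.001, -1.0]]
```

View pics/w7.png

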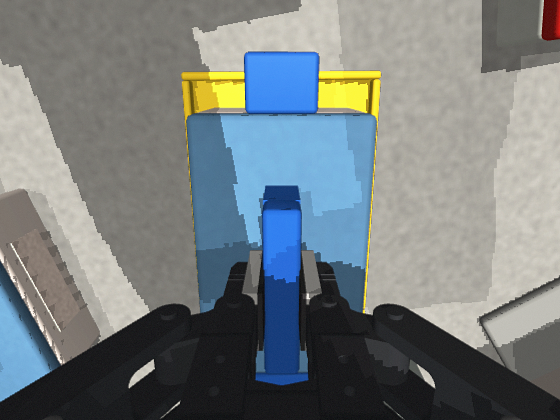

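The box is centred over the tray (rim visible at (182–380, 75), box edges at 187/376). Lowering it gently.

```bash
python3 -m jog '[[[0,0,-0.012,0,0,0,250],[0,0,-0.022,0,0,0,250],[0,0,-0.029,0,0,0,250],[0,0,-0.033,0,0,0,250],[0,0,-0.035,0,0,0,250],[0,0,-0.036,0,0,0,250],[0,0,-0.037,0,0,0,250],[0,0,-0.037,0,0,0,250]]]'; python3 q.py
python3 -m jog '[[[0,0,-0.0007,0,0,0,250],[0,0,-0.0014,0,0,0,250],[0,0,-0.0014,0,0,0,250]]]'; python3 q.py;python3 -c "
from h import *
print(bot.get_obs()['eef_pos'])"
```

```text
clock: 19.3
eef_pos: [0.4803, 0.0211, 0.0872]
tool_rot: [0.072, 0.997, -0.0, 0.0]
ft_force: [-0.0, 1.1, -7.4]
grip_width: 0.0129
19.3 [0.48 0.02 0.09] [ 0. -0. -1.] F [-0.03  1.07 -7.36] T [ 0.   -0.01 -0.04] 0.0129
clock: 19.55
eef_pos: [0.4799, 0.0211, 0.0855]
tool_rot: [0.072, 0.997, -0.0, 0.0]
ft_force: [0.2, 1.0, -8.2]
grip_width: 0.0126
19.55 [0.48 0.02 0.09] [ 0. -0. -1.] F [ 0.21  1.02 -8.2 ] T [0.02 0.02 0.  ] 0.0126
[0.47992229 0.02113237 0.08546007]
```

```bash
python3 -m jog '[[[0,0,-0.0008,0,0,0,250],[0,0,-0.0016,0,0,0,250],[0,0,-0.0016,0,0,0,250]]]'|grep -E 'eef|force'
python3 -m jog '[[[0,0,-0.0007,0,0,0,250],[0,0,-0.0007,0,0,0,250]]]'|grep -E 'eef|force'
python3 -m jog '[[[0,0,-0.0007,0,0,0,250],[0,0,-0.0007,0,0,0,250]]]'|grep -E 'eef|force'
```

```text
eef_pos: [0.4801, 0.0209, 0.085]
ft_force: [-3.4, -2.1, 3.5]
eef_pos: [0.4801, 0.0209, 0.0849]
ft_force: [-5.4, -1.6, 9.7]
eef_pos: [0.4801, 0.0209, 0.0849]
ft_force: [-7.2, -0.8, 13.8]
```

It's down on the tray floor. I'll ease the press, open and rise.

```bash
python3 -m jog '[[[0,0,0.0015,0,0,0,250],[0,0,0.0015,0,0,0,200],[0,0,0.0015,0,0,0,100],[0,0,0.0015,0,0,0,0],[0,0,0.0015,0,0,0,0],[0,0,0.03,0,0,0,0],[0,0,0.07,0,0,0,0],[0,0,0.11,0,0,0,0],[0,0,0.15,0,0,0,0],[0,0,0.15,0,0,0,0]]]'
python3 - <<'E'
from h import *
np.set_printoptions(precision=4,suppress=True)
o=bot.get_obs();print(o['joint_pos'].round(3),o['eef_pos'])
# plan pipette: axis u, top of button at P
yaw=np.radians(24.3);l=np.radians(32)
x=np.array([np.cos(yaw),np.sin(yaw),0]);y=np.array([-x[1],x[0],0]);u=-np.sin(l)*x+np.cos(l)*np.array([0,0,1])
P=np.array([.5821,.2299,.189])
foot=P-.190*u
print('u',u,'foot',foot)
zt=-u
for s in(1,-1):
  yt=s*y;xt=np.cross(yt,zt);T=np.c_[xt,yt,zt]
  rv=(R.from_matrix(T)*R.from_quat(o['tool_rot']).inv()).as_rotvec(degrees=True);print(s,rv,np.linalg.norm(rv))
for a in(.190,.150,.139):print(a,foot+a*u)
M=bot.camera_model('top');im=bot.camera('top');cv2.imwrite('pics/t8.png',im)
E
```

```text
clock: 20.97
eef_pos: [0.4846, 0.0214, 0.2408]
tool_rot: [0.072, 0.997, 0.001, 0.008]
ft_force: [0.3, 0.2, 0.1]
grip_width: 0.0856
[ 0.044  0.198 -0.045  1.312 -0.     0.188] [0.4846 0.0214 0.2408]
u [-0.483  -0.2181  0.848 ] foot [0.6739 0.2713 0.0279]
1 [  4.2647 -31.2507  31.6766] 44.701224468726835
-1 [  43.2558    6.2988 -142.2275] 148.79316724260772
0.19 [0.5821 0.2299 0.189 ]
0.15 [0.6014 0.2386 0.1551]
0.139 [0.6067 0.241  0.1457]
```

```bash
python3 -m jog '[[[0.007,0.02,0.001,0.4,-3.1,3.2,0],[0.014,0.04,0.002,0.85,-6.2,6.3,0],[0.022,0.065,0.003,1.3,-9.4,9.5,0],[0.029,0.088,0.004,1.7,-12.5,12.7,0],[0.037,0.112,0.005,2.1,-15.6,15.8,0],[0.045,0.136,0.006,2.55,-18.7,19,0],[0.053,0.16,0.007,3,-21.9,22.2,0],[0.06,0.18,0.0075,3.4,-25,25.3,0],[0.064,0.193,0.0075,3.85,-28.1,28.5,0],[0.064,0.193,0.0075,4.26,-31.25,31.7,0]]]' >/dev/null
python3 -m jog '[[[0,0,0,0,0,0,0],[0,0,0,0,0,0,0]]]'
python3 - <<'E'
from h import *
np.set_printoptions(precision=4,suppress=True)
o=bot.get_obs();print(o['joint_pos'].round(3),o['eef_pos'],R.from_quat(o['tool_rot']).as_matrix())
M=bot.camera_model('wrist');im=bot.camera('wrist')
yaw=np.radians(24.3);l=np.radians(32)
x=np.array([np.cos(yaw),np.sin(yaw),0]);y=np.array([-x[1],x[0],0]);u=-np.sin(l)*x+np.cos(l)*np.array([0,0,1]);n=np.cross(y,u)
foot=np.array([.5821,.2299,.189])-.19*u
for a in(.19,.172):
  for k in np.linspace(0,2*np.pi,8,endpoint=False):
    p=proj('wrist',foot+a*u+.009*(np.cos(k)*n+np.sin(k)*y),M)
    cv2.circle(im,tuple(int(q) for q in p),2,(0,0,255) if a>.18 else (0,255,0),-1)
for sx,sy in((1,1),(1,-1),(-1,1),(-1,-1)):
    p=proj('wrist',foot+.172*u+.014*sx*n+.015*sy*y,M);cv2.circle(im,tuple(int(q) for q in p),3,(0,255,255),-1)
cv2.imwrite('pics/w8.png',im)
E
```

```text
clock: 22.02
eef_pos: [0.5424, 0.2135, 0.238]
tool_rot: [-0.202, 0.943, 0.055, 0.261]
ft_force: [-0.0, -0.3, -0.2]
grip_width: 0.0856
[ 0.36   0.04  -0.387  0.605  0.03  -0.054] [0.5424 0.2135 0.238 ] [[-0.7827 -0.4091  0.469 ]
 [-0.352   0.9125  0.2083]
 [-0.5132 -0.0021 -0.8583]]
```

View pics/w8.png

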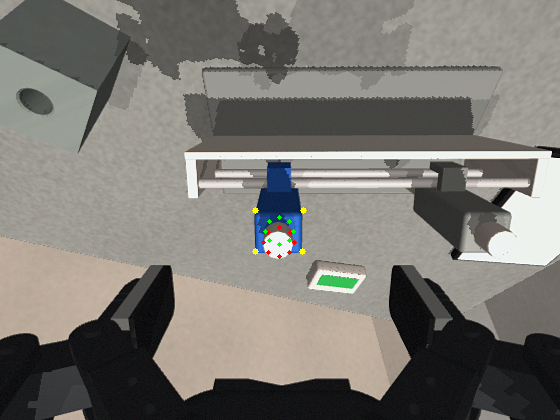

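The projected model fits the blue pipette: button at (278,241) against a predicted (280,240), and the body corners match. I'll compute the remaining alignment and the advance.

```bash
cat > pip.py <<'E'
from h import *
np.set_printoptions(precision=4,suppress=True)
yaw=np.radians(24.3);l=np.radians(32)
x=np.array([np.cos(yaw),np.sin(yaw),0]);y=np.array([-x[1],x[0],0]);u=-np.sin(l)*x+np.cos(l)*np.array([0,0,1]);zt=-u
foot=np.array([.5821,.2299,.189])-.19*u
T=np.c_[np.cross(y,zt),y,zt]
o=bot.get_obs();rv=(R.from_matrix(T)*R.from_quat(o['tool_rot']).inv()).as_rotvec(degrees=True)
d=o['eef_pos']-foot;a=d@u;print('axial',a,'off-axis',d-a*u,'in y',d@y,'rv',rv,'F',o['ft_force'],'T',o['ft_torque'],'w',o['grip_width'])
for t in(.21,.139):print(t,'shift',foot+t*u-o['eef_pos'])
E
python3 pip.py
```

```text
axial 0.2547019065062326 off-axis [-0.0074 -0.002  -0.0047] in y 0.0011743542888104069 rv [ 0.5285 -0.8685  0.1648] F [-0.5986  0.2088  0.5875] T [-0.1878  0.3977 -0.0108] w 0.0851585901114826
0.21 shift [ 0.0289  0.0118 -0.0332]
0.139 shift [ 0.0632  0.0273 -0.0934]
```

```bash
python3 -m jog '[[[0.015,0.006,-0.017,0.5,-0.9,0.2,0],[0.029,0.012,-0.033,0.5,-0.9,0.2,0],[0.029,0.012,-0.033,0.5,-0.9,0.2,0],[0.029,0.012,-0.033,0.5,-0.9,0.2,0],[0.029,0.012,-0.033,0.5,-0.9,0.2,0]]]'; python3 pip.py
```

```text
clock: 22.48
eef_pos: [0.5733, 0.226, 0.2074]
tool_rot: [-0.203, 0.939, 0.058, 0.271]
ft_force: [0.7, -0.3, -0.2]
grip_width: 0.0853
axial 0.21068229872783514 off-axis [0.0012 0.0006 0.0008] in y 6.283278506709778e-05 rv [ 0.0012  0.1485 -0.078 ] F [ 0.738  -0.2922 -0.1596] T [-0.2472  0.4897  0.001 ] w 0.08527604498779383
0.21 shift [-0.0009 -0.0005 -0.0014]
0.139 shift [ 0.0334  0.015  -0.0616]
```

```bash
python3 -m jog '[[[0.009,0.004,-0.017,0,0,0,0],[0.018,0.008,-0.033,0,0,0,0],[0.027,0.012,-0.05,0,0,0,0],[0.0335,0.015,-0.062,0,0,0,0],[0.0335,0.015,-0.062,0,0,0,0],[0.0335,0.015,-0.062,0,0,0,0]]]'>/dev/null; python3 pip.py
python3 -m jog '[[[0,0,0,0,0,0,120],[0,0,0,0,0,0,140],[0,0,0,0,0,0,150],[0,0,0,0,0,0,160],[0,0,0,0,0,0,170],[0,0,0,0,0,0,180],[0,0,0,0,0,0,200],[0,0,0,0,0,0,200]]]'; python3 pip.py
```

```text
axial 0.1387918134388157 off-axis [-0.0005 -0.0001 -0.0003] in y 0.00014362969708518807 rv [ 0.0101  0.1419 -0.1107] F [-0.9186 -0.5901  0.0301] T [-0.1918  0.5151 -0.0206] w 0.08522935748192824
0.21 shift [-0.0339 -0.0155  0.0607]
0.139 shift [0.0004 0.     0.0005]
clock: 23.65
eef_pos: [0.6066, 0.2413, 0.146]
tool_rot: [-0.203, 0.939, 0.058, 0.271]
ft_force: [-4.1, -0.8, 6.2]
grip_width: 0.0295
axial 0.1392005896732263 off-axis [-0.0001  0.0004  0.0001] in y 0.0003503880940062562 rv [-0.04    0.2383 -0.1381] F [-4.1442 -0.8114  6.1612] T [-0.2079  0.7122  0.019 ] w 0.02949233427496024
0.21 shift [-0.0341 -0.0158  0.06  ]
0.139 shift [ 0.0002 -0.0003 -0.0002]
```

Gripped: opening 29.5 mm, axial 139 mm, under 1 mm off the axis. Now I lift along the pipette's own axis, then straight up.

```bash
python3 -m jog '[[[-0.0015,-0.0007,0.0026,0,0,0,220],[-0.004,-0.0018,0.007,0,0,0,220],[-0.0085,-0.0038,0.015,0,0,0,220],[-0.0145,-0.0065,0.0255,0,0,0,220],[-0.0218,-0.0098,0.0382,0,0,0,220],[-0.029,-0.0131,0.0509,0,0,0,220],[-0.029,-0.0131,0.0509,0,0,0,220],[-0.029,-0.0131,0.0509,0,0,0,220]]]'; python3 pip.py|head -1
python3 -m jog '[[[0,0,0.015,0,0,0,220],[0,0,0.035,0,0,0,220],[0,0,0.058,0,0,0,220],[0,0,0.078,0,0,0,220],[0,0,0.085,0,0,0,220],[0,0,0.085,0,0,0,220]]]'
python3 - <<'E'
from h import *
im=bot.camera('wrist');cv2.imwrite('pics/w9.png',im)
E
```

```text
clock: 24.32
eef_pos: [0.577, 0.2278, 0.1963]
tool_rot: [-0.203, 0.939, 0.058, 0.271]
ft_force: [0.2, 0.2, -2.6]
grip_width: 0.0298
axial 0.19913501088190477 off-axis [-0.0006 -0.0001 -0.0004] in y 0.0001388158537475889 rv [-0.0009  0.1945 -0.1164] F [ 0.1839  0.1976 -2.5778] T [-0.2677  0.6045 -0.0471] w 0.029769688701066454
clock: 24.82
eef_pos: [0.5784, 0.2284, 0.2826]
tool_rot: [-0.203, 0.939, 0.058, 0.272]
ft_force: [0.4, 0.8, -0.9]
grip_width: 0.0293
```

View pics/w9.png

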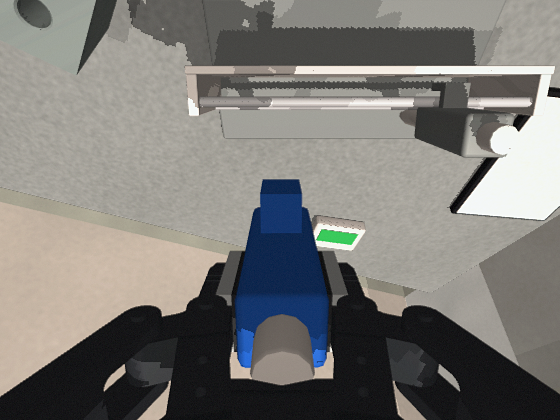

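Blue is off the bar with its hook clear, and grey is still hanging at (480,135). I'll move beside the dock, bring the pipette upright, and measure the well with the wrist camera in code.

```bash
python3 -m jog '[[[0.008,-0.015,0,0,0,0,220],[0.02,-0.037,0,0,0,0,220],[0.033,-0.063,0,0,0,0,220],[0.044,-0.085,0,-1.5,3.3,0,220],[0.049,-0.093,0,-4,8.9,0,220],[0.049,-0.093,0,-6.5,14.4,0,220],[0.049,-0.093,0,-9,20,0,220],[0.049,-0.093,0,-11.5,25.5,0,220],[0.049,-0.093,0,-13.1,29.1,0,220],[0.049,-0.093,0,-13.1,29.1,0,220]]]'>/dev/null
python3 -m jog '[[[0,0,0,0,0,0,220],[0,0,0,0,0,0,220],[0,0,0,0,0,0,220]]]'
python3 - <<'E'
from h import *
np.set_printoptions(precision=4,suppress=True)
o=bot.get_obs();print(o['joint_pos'].round(3),o['eef_pos'],R.from_quat(o['tool_rot']).as_matrix())
M=bot.camera_model('wrist');im=bot.camera('wrist');cv2.imwrite('pics/w10.png',im)
g=cv2.cvtColor(im,cv2.COLOR_BGR2GRAY)
p=proj('wrist',[.629,.059,.085],M);print('pred',p)
u0,v0=map(int,p);sub=g[max(0,v0-40):v0+40,max(0,u0-40):u0+40];print(sub[::8,::8])
for th in(50,60,70):
  n,l,s,cc=cv2.connectedComponentsWithStats((sub<th).astype('uint8'))
  for i in range(1,n):
    if s[i,4]>100:
      c=cc[i]+[max(0,u0-40),max(0,v0-40)];print(th,s[i],c,ray('wrist',*c,.085,M))
E
```

```text
clock: 25.95
eef_pos: [0.6255, 0.1346, 0.2807]
tool_rot: [-0.212, 0.977, 0.001, 0.002]
ft_force: [0.0, -0.0, -0.9]
grip_width: 0.0294
[ 0.211  0.524  0.528  1.571  0.002 -0.215] [0.6255 0.1346 0.2807] [[-0.9105 -0.4134  0.0038]
 [-0.4134  0.9105  0.0026]
 [-0.0045  0.0008 -1.    ]]
pred [202.1888 141.1726]
[[121 123 124 122 122 123  62  66  63 115]
 [122 123 122 124 123 123 123 126  68  67]
 [121 122 120 121 120 121 122 123 123  74]
 [122 122 119 121 121 123 122 119 123 133]
 [123 121 122 122  55  53  96 121 119 196]
 [122 124 122 120  56  60  61 120 122 199]
 [120 121 119 120  62  69  71 123 121 197]
 [118 119 119 118 120 120 121 123 130 196]
 [115 120 121 120 119 121 120 120 195 122]
 [121 123 119 119 120 120 119 120 197  96]]
60 [ 28  30  18  20 196] [197.5    137.9439] [0.628  0.0542 0.085 ]
70 [ 48   0  28  18 206] [226.1553 106.9515] [0.5927 0.0674 0.085 ]
70 [ 28  29  24  24 379] [200.0053 141.3193] [0.6299 0.0573 0.085 ]
```

Run:
```python
from h import *
np.set_printoptions(precision=4,suppress=True)
o=bot.get_obs();M=bot.camera_model('wrist')
im=cv2.imread('pics/w10.png');g=cv2.cvtColor(im,cv2.COLOR_BGR2GRAY)
for th in(85,95,105):
  m=(g<th).astype('uint8')[118:168,175:226]
  n,l,s,cc=cv2.connectedComponentsWithStats(m)
  for i in range(1,n):
    if 250<s[i,4]<900:
      W=np.array([ray('wrist',u+175,v+118,.085,M)[:2] for v,u in np.argwhere(l==i)])*1000
      print(th,s[i],cv2.minEnclosingCircle(W.astype(np.float32)),W.mean(0),cv2.minAreaRect(W.astype(np.float32)))
Rm=R.from_quat(o['tool_rot']).as_matrix();e=o['eef_pos']
for z in(-.051,-.033):
  for dx in(-.009,0,.009):print('button pred',z,dx,proj('wrist',e+Rm@[dx,0,z],M))
for x0 in(-.014,.014):print('body top edge',proj('wrist',e+Rm@[x0,0,-.033],M))
print(g[200:420:4,281].tolist())
c=cv2.resize(im[180:420,180:380],None,fx=2,fy=2)
d=cv2.resize(im[100:200,150:260],None,fx=3,fy=3)
out=np.zeros((480,740,3),np.uint8);out[:480,:400]=c;out[:300,405:735]=d;cv2.imwrite('pics/w10c.png',out)
```

```text
85 [ 13  12  26  25 461] ((630.5667114257812, 57.85601043701172), 11.267560958862305) [630.7317  57.9   ] ((630.7810668945312, 57.669979095458984), (21.819643020629883, 20.407447814941406), 55.967010498046875)
95 [ 13  11  26  27 505] ((630.71923828125, 57.66140365600586), 11.70089054107666) [630.5043  57.6271] ((630.3768310546875, 57.675445556640625), (22.97780418395996, 21.35535430908203), 51.84292221069336)
105 [ 12  11  28  27 560] ((630.360107421875, 57.75749206542969), 12.15979290008545) [630.2825  57.7507] ((630.1307373046875, 57.85954284667969), (23.418031692504883, 22.93387794494629), 86.8913803100586)
button pred -0.051 -0.009 [280.7536 396.2372]
button pred -0.051 0 [280.749 370.033]
button pred -0.051 0.009 [280.7442 342.4413]
button pred -0.033 -0.009 [280.8531 352.5976]
button pred -0.033 0 [280.8514 329.223 ]
button pred -0.033 0.009 [280.8496 304.7939]
body top edge [280.854  365.1527]
body top edge [280.8486 290.74  ]
[117, 117, 117, 115, 115, 115, 115, 116, 117, 52, 52, 53, 51, 49, 52, 47, 46, 42, 41, 39, 39, 41, 40, 41, 52, 56, 56, 57, 56, 110, 109, 111, 109, 111, 114, 113, 112, 119, 163, 157, 157, 159, 159, 158, 157, 156, 166, 28, 22, 21, 27, 24, 24, 25, 23]
```

The well measures 22–23 mm across, as it should, centred at (0.6305,0.0577). The button position in the image says the pipette sits about 1.7 mm off in the hand, so I allow for that, move over the well and lower in stages with force checks.

```bash
python3 -m jog '[[[0,-0.012,0,0,0,0,220],[0.001,-0.03,0,0,0,0,220],[0.002,-0.05,0,0,0,0,220],[0.003,-0.068,0,0,0,0,220],[0.003,-0.078,0,0,0,0,220],[0.003,-0.078,0,0,0,0,220],[0.003,-0.078,-0.02,0,0,0,220],[0.003,-0.078,-0.04,0,0,0,220],[0.003,-0.078,-0.045,0,0,0,220],[0.003,-0.078,-0.045,0,0,0,220]]]'
python3 -m jog '[[[0,0,0,0,0,0,220],[0,0,0,0,0,0,220]]]'; python3 q.py; python3 -c "
from h import *
print(bot.get_obs()['eef_pos'])"
```

```text
clock: 26.83
eef_pos: [0.6279, 0.0574, 0.234]
tool_rot: [-0.212, 0.977, 0.001, -0.0]
ft_force: [-0.6, -0.5, -1.1]
grip_width: 0.0295
clock: 27.0
eef_pos: [0.63, 0.0575, 0.2373]
tool_rot: [-0.212, 0.977, 0.001, 0.003]
ft_force: [0.7, -0.1, -1.3]
grip_width: 0.0296
27.0 [0.63 0.06 0.24] [ 0.01  0.   -1.  ] F [ 0.71 -0.13 -1.26] T [ 0.    0.03 -0.  ] 0.0296
[0.62999542 0.05749319 0.23733091]
```

```bash
python3 -m jog '[[[-0.001,-0.0005,-0.005,0,0,0,220],[-0.001,-0.0005,-0.012,0,0,0,220],[-0.001,-0.0005,-0.018,0,0,0,220],[-0.001,-0.0005,-0.024,0,0,0,220],[-0.001,-0.0005,-0.028,0,0,0,220],[-0.001,-0.0005,-0.028,0,0,0,220],[-0.001,-0.0005,-0.028,0,0,0,220]]]'; 
python3 -m jog '[[[0,0,-0.003,0,0,0,220],[0,0,-0.006,0,0,0,220],[0,0,-0.009,0,0,0,220],[0,0,-0.009,0,0,0,220],[0,0,-0.009,0,0,0,220]]]'; python3 q.py; python3 -c "
from h import *
print(bot.get_obs()['eef_pos'])"
```

```text
clock: 27.58
eef_pos: [0.6281, 0.0565, 0.2072]
tool_rot: [-0.212, 0.977, 0.001, 0.001]
ft_force: [-0.1, 0.2, -1.2]
grip_width: 0.0296
clock: 28.0
eef_pos: [0.6282, 0.0565, 0.1985]
tool_rot: [-0.212, 0.977, 0.001, 0.002]
ft_force: [0.0, 0.3, -1.6]
grip_width: 0.0295
28.0 [0.63 0.06 0.2 ] [ 0.  0. -1.] F [ 0.04  0.28 -1.57] T [-0.03 -0.    0.01] 0.0295
[0.62821368 0.05650952 0.19853844]
```

The foot is about 23 mm inside the well with no contact force. Lowering on.

```bash
python3 -m jog '[[[0,0,-0.006,0,0,0,220],[0,0,-0.013,0,0,0,220],[0,0,-0.02,0,0,0,220],[0,0,-0.026,0,0,0,220],[0,0,-0.03,0,0,0,220],[0,0,-0.03,0,0,0,220]]]'; python3 q.py
python3 -m jog '[[[0,0,-0.005,0,0,0,220],[0,0,-0.01,0,0,0,220],[0,0,-0.014,0,0,0,220],[0,0,-0.014,0,0,0,220],[0,0,-0.014,0,0,0,220]]]'; python3 q.py
```

```text
clock: 28.5
eef_pos: [0.6276, 0.0566, 0.1671]
tool_rot: [-0.212, 0.977, 0.001, 0.001]
ft_force: [0.6, 0.2, -2.1]
grip_width: 0.0293
28.5 [0.63 0.06 0.17] [ 0.  0. -1.] F [ 0.64  0.16 -2.09] T [0.08 0.   0.01] 0.0293
clock: 28.92
eef_pos: [0.6281, 0.0565, 0.1544]
tool_rot: [-0.212, 0.977, 0.001, 0.002]
ft_force: [1.0, 0.9, -1.1]
grip_width: 0.0295
28.92 [0.63 0.06 0.15] [ 0.  0. -1.] F [ 1.04  0.89 -1.12] T [-0.02 -0.03  0.01] 0.0295
```

```bash
for i in 1 2; do python3 -m jog '[[[0,0,-0.0015,0,0,0,220],[0,0,-0.002,0,0,0,220],[0,0,-0.002,0,0,0,220]]]'|grep -E 'eef|force'; done
```

```text
eef_pos: [0.6284, 0.0565, 0.1529]
ft_force: [-0.6, -0.3, -1.7]
eef_pos: [0.6283, 0.0565, 0.1507]
ft_force: [0.1, -0.1, -1.3]
```

Expecting home at TCP z of about 0.141–0.144; stepping down in 2 mm steps until contact.

```bash
for i in 1 2 3; do python3 -m jog '[[[0,0,-0.001,0,0,0,220],[0,0,-0.002,0,0,0,220],[0,0,-0.002,0,0,0,220]]]'|grep -E 'eef|force'; done
```

```text
eef_pos: [0.6282, 0.0565, 0.1485]
ft_force: [0.5, 0.0, -1.6]
eef_pos: [0.6282, 0.0565, 0.1465]
ft_force: [0.1, 0.5, -1.3]
eef_pos: [0.6282, 0.0565, 0.1445]
ft_force: [-0.5, 0.1, -1.2]
```

```bash
for i in 1 2 ; do python3 -m jog '[[[0,0,-0.0007,0,0,0,220],[0,0,-0.0013,0,0,0,220],[0,0,-0.0013,0,0,0,220]]]'|grep -E 'eef|force'; done
```

```text
eef_pos: [0.6283, 0.0565, 0.1433]
ft_force: [1.0, -0.3, -1.1]
eef_pos: [0.6285, 0.0565, 0.1425]
ft_force: [-0.5, 0.6, 0.3]
```

```bash
for i in 1 2 ; do python3 -m jog '[[[0,0,-0.0007,0,0,0,220],[0,0,-0.001,0,0,0,220],[0,0,-0.001,0,0,0,220]]]'|grep -E 'eef|force'; done
```

```text
eef_pos: [0.6285, 0.0565, 0.1425]
ft_force: [-1.9, -1.1, 4.9]
eef_pos: [0.6285, 0.0565, 0.1425]
ft_force: [-4.3, -0.9, 9.3]
```

Firm contact at TCP z 0.1425, as expected for home. I'll ease the press, release, go straight up, then check.

```bash
python3 -m jog '[[[0,0,0.0012,0,0,0,220],[0,0,0.0015,0,0,0,220],[0,0,0.0015,0,0,0,190],[0,0,0.0015,0,0,0,150],[0,0,0.0015,0,0,0,80],[0,0,0.0015,0,0,0,0],[0,0,0.0015,0,0,0,0],[0,0,0.0015,0,0,0,0]]]'
python3 -m jog '[[[0,0,0.015,0,0,0,0],[0,0,0.04,0,0,0,0],[0,0,0.075,0,0,0,0],[0,0,0.11,0,0,0,0],[-0.03,0,0.13,0,0,0,0],[-0.07,0,0.13,0,0,0,0],[-0.11,0,0.13,0,0,0,0],[-0.15,0,0.13,0,0,0,0],[-0.19,0,0.13,0,0,0,0],[-0.2,0,0.13,0,0,0,0]]]'
python3 - <<'E'
from h import *
np.set_printoptions(precision=4,suppress=True)
t=bot.camera('top');s=bot.camera('scene')
cv2.imwrite('pics/tf.png',t);cv2.imwrite('pics/sf.png',s)
T=bot.camera_model('top')
hsv=cv2.cvtColor(t,cv2.COLOR_BGR2HSV); H,S,V=cv2.split(hsv)
n,l,st,cc=cv2.connectedComponentsWithStats(((H>100)&(H<125)&(S>90)).astype('uint8'))
for i in range(1,n):
    if st[i,4]>40:
      W=np.array([ray('top',u,v,.06,T)[:2] for v,u in np.argwhere(l==i)]);print('top',st[i],W.mean(0).round(4),cv2.minAreaRect((W*1000).astype(np.float32)))
a=cv2.resize(s[140:290,140:420],(800//2*1,214));
a=cv2.resize(s[160:270,200:420],(480,240),interpolation=cv2.INTER_CUBIC);b=cv2.resize(t[120:260,130:410],(480,240),interpolation=cv2.INTER_CUBIC)
c=cv2.resize(s[195:265,285:365],(300,262),interpolation=cv2.INTER_CUBIC)
out=np.zeros((490,790,3),np.uint8);out[:240,:480]=a;out[245:485,:480]=b;out[:262,485:785]=c;cv2.imwrite('pics/final.png',out)
N=bot.camera_model('scene')
for z in(.085,.177,.195):print(z,proj('scene',[.6305,.0577,z],N),proj('top',[.6305,.0577,z],T))
E
python3 q.py
```

```text
clock: 31.83
eef_pos: [0.6283, 0.0565, 0.1413]
tool_rot: [-0.212, 0.977, 0.001, 0.002]
ft_force: [-0.1, -0.7, 0.5]
grip_width: 0.0807
clock: 32.67
eef_pos: [0.4221, 0.0562, 0.2713]
tool_rot: [-0.212, 0.977, 0.001, -0.0]
ft_force: [-0.4, -0.7, -1.8]
grip_width: 0.0855
top [310 133  10  10  72] [ 0.7851 -0.1307] ((784.542724609375, -130.1153106689453), (29.20543670654297, 32.098060607910156), 44.24835205078125)
top [332 134  10  10  78] [ 0.7797 -0.2045] ((780.0142822265625, -205.519775390625), (30.708192825317383, 31.54259490966797), 88.6162338256836)
top [364 146  10  10  83] [ 0.7361 -0.3117] ((735.5894775390625, -312.23883056640625), (30.43748664855957, 31.5978946685791), 87.40922546386719)
top [253 172  13  19 122] [0.6356 0.0575] ((637.5841064453125, 56.34157943725586), (61.20774841308594, 33.16179656982422), 25.262720108032227)
top [ 320  190   30   54 1034] [ 0.5131 -0.1895] ((513.7142333984375, -189.65895080566406), (177.5074005126953, 78.03836059570312), 8.896699905395508)
top [269 202  16  28 295] [0.5236 0.0049] ((520.90625, 3.9249610900878906), (50.055423736572266, 90.6111
[... 726 characters left out ...]
9.98297119140625), 61.0672721862793)
top [403 292  12  11  75] [ 0.2456 -0.4194] ((245.44659423828125, -419.5775146484375), (32.41737747192383, 23.537822723388672), 51.562042236328125)
top [336 300  12  10  71] [ 0.2243 -0.2002] ((224.26133728027344, -200.4810333251953), (30.1142578125, 23.134305953979492), 60.987606048583984)
top [436 400  81  20 550] [-0.0925 -0.5886] ((-106.04583740234375, -610.3201904296875), (54.46629333496094, 253.43731689453125), 0.4842623770236969)
0.085 [325.126  228.3699] [259.4661 182.0493]
0.177 [327.922  207.2827] [258.0232 176.4512]
0.195 [328.505  202.8855] [257.7211 175.2791]
32.77 [0.43 0.06 0.27] [ 0.  0. -1.] F [0.51 0.47 0.19] T [ 0.01 -0.01  0.02] 0.0855
```

View pics/final.png

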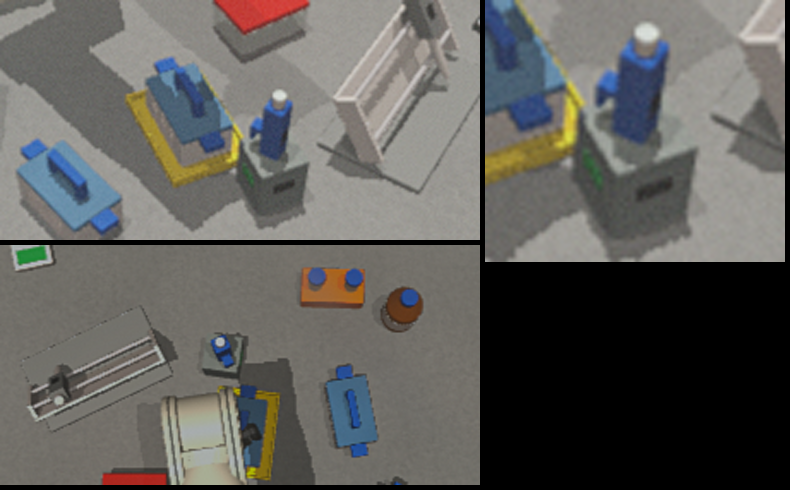

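The final view shows the pipette upright with its shoulder on the dock top: button at scene pixel (328,204), predicted (328.5,203). The full box lies flat in the tray, the empty box and bystanders are where they were, and grey is still hanging. The gripper is open and clear, so I'm handing in.

```bash
python3 -c "
from workcell import bot
print(bot.job_done())"
```

```text
the job is handed in; nothing more can be done
None
```

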